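# Close up the puller case

### The job

Close up the bearing-puller case: with the fingers, push the upright inner flap over until it lies fully flat on top of the parts, then swing the case's cover over it and push it fully shut, gently, without slamming it. Do not lift or shove the case, pick up nothing, and leave the bearing in the case and everything else on the bench where it is.

Things in the scene. Friction and masses are not known exactly. Their poses are not given: they have to be found in the camera images.
- case: Open dark steel case of a bearing-puller set, loose, about 4 kg, 180 mm deep (its x) by 240 mm wide (its y), rim 70 mm high, walls 4 mm. Origin: centre of its underside; its x axis points from its front (nearest the robot) to the cover's hinge at its back. Inside: puller parts in foam, none higher than 45 mm.
- flap (a joint): Angle of the inner flap (rad): 1.4 to 1.7 = standing up, as at the start; 0 = folded flat (a hard stop), upper face 55 mm above the bench. It folds away from the robot, towards the cover's hinge. Stiff hinge: it stays where it is left; 1 to 3 N near the free edge moves it, at most 80 N may act on it.
- flap_hinge (a point): Middle of the flap's hinge line, which runs along the case's y, 60 mm in front of the case's centre, 50 mm above the bench. The flap is an aluminium sheet, 200 mm wide, 115 mm from hinge to free edge, 5 mm thick. Its x axis points to the free edge; its z axis is normal to the face to push (towards the robot while standing, up when folded), which lies 5 mm along z.
- flap_edge (a point): Middle of the flap's free edge, on the face to push, 115 mm from the hinge.
- cover (a joint): Angle of the case's cover (rad): 1.6 to 1.8 = open, standing up and leaning slightly back, as at the start; 0 = shut (a hard stop, on the rim). Stiff hinge: it stays where it is left, neither falls nor springs, and must be pushed all the way; 2 to 8 N near the free edge moves it, at most 80 N may act on it. A standing flap blocks it.
- cover_hinge (a point): Middle of the cover's hinge line, at the top of the case's back wall (90 mm behind its centre, 70 mm above the bench). The cover is a shallow steel pan, 180 mm from hinge to free edge, 240 mm wide, 24 mm deep. The free edge lies along this point's negative x; its z axis is normal to the outer face, 24 mm along z, which looks away from the robot when open and up when shut.
- cover_edge (a point): Middle of the cover's free edge, on its outer face; about 250 mm above the bench while the cover is open, 94 mm when it is shut.
- bearing: Steel bearing ring, 48 mm outside, 18 mm high, lying in the case on its foam (top 38 mm above the bench, below the flap's folded level). Not to be moved. Origin: centre of its underside.
- spray_can: Spray can, 54 mm across, 165 mm tall, standing beside the case. Bystander. Origin: centre of its underside.
- pinion: Dark steel pinion shaft, 68 mm across at its foot, 130 mm tall, standing beside the case. Bystander. Origin: centre of its underside.
- socket_a: Steel socket, 32 mm across, 38 mm tall, standing beside the case. Bystander. Origin: centre of its underside.
- socket_b: Steel socket, 26 mm across, 45 mm tall, standing beside the case. Bystander. Origin: centre of its underside.
- hammer: Hammer lying on the bench behind the case, 250 mm long, under 50 mm high. Bystander. Its x axis runs along the handle to the head.
- wrench: Wrench lying on the bench in front of the case, 180 mm long, under 20 mm high. Bystander. Its x axis runs along its length.

How it is judged:
By the outcome, as a careful person would: the job done as asked, in the order asked, and still so for the second after the job is handed in, with the robot touching nothing.
It also fails if it takes over 58 s, if anything falls off the work surface, if the arm or the gripper's body presses on something with over 40 N, if the wrist force passes 120 N, or if a joint passes its speed limit or range.

### The arm

A 6-joint arm with a two-finger parallel gripper is mounted at the origin on the work surface. World frame = base frame: x ahead of the robot, y to its left, z up, the work surface at z = 0. Lengths are in m, angles in degrees, forces in N, time in s.
With the tool pointing down it reaches from about 0.25 to 0.725 m from the base axis. Payload 9.7 kg.
Tool frame: the origin (TCP) lies midway between the tips of the shut fingers; the grasp point (between the pads) lies 19 mm behind it (bot.hold_point_z is the distance from the TCP to the grasp point, in m); z points along the fingers, y is the line along which they close (so a half turn about z gives the same grasp; the last joint's range is limited). The gripper opens to 85 mm and grips with 20 to 120 N. Pads are 22 mm wide; open, the fingers measure 114 mm over their backs; the gripper's body (76 mm by 85 mm) begins 54 mm behind the grasp point. The pads swing forward as they close: fully open they stand 13 mm farther back than shut.
Start: joints at [-66.921, 4.979, 10.078, 95.1, 0, 90], TCP at [0.216, -0.506, 0.231] pointing down, gripper open.
Joint ranges: [-179.16, 179.16], [-48.56, 103.87], [-65.8, 70.77], [-126.05, 130.52], [-82.76, 87.17], [-180, 180]. Speed limits (degrees/s): [127.2, 127.2, 147.25, 180, 180, 180].

### API

Orientations are given as [roll, pitch, yaw] about the fixed x, y, z axes, in that order (R = Rz(yaw) Ry(pitch) Rx(roll)).
In Python, from workcell import bot gives the robot as it stands.
- The arm moves only by the tool play_rows, never from a script. Its argument "steps" is a list that holds one entry, the list of rows, each a list of 4 numbers: the shift along the tool's x, y, z in m, then the turn about the tool's z in rad. In form: [[[tx, ty, tz, yaw], ...]]. A call has exactly 5 rows; each row shifts and turns the commanded pose from where the row before left it, along the tool's axes as they then stand; what a row does not reach is not made up. A row lasts 1/12 s, in which the tool goes at most 41.7 mm and 7.16 degrees, less where a joint would pass 70% of its speed; a pose out of reach is approached as far as the arm can. A call is refused whole if a number of a shift passes 0.0417 or a number of a turn 0.125, either way. A call with a gripper value outside its range is refused whole. "gripper" is the finger opening in m, from 0 to 0.0854, set as the call begins (left out, the last holds). The fingers move at their own pace and stop on an object; "squeeze" is the grip in N (left out, the last holds). Time passes only in rows, so rows that do not move let the fingers close, or fill a call up. It gives the time, the measured TCP pose, the force, the opening and the grip force at its end, in the units of the state.
- bot.get_obs(): the state, without advancing time (a new reading comes with each control period).
- bot.camera(name): name is "scene" or "top" or "wrist"; returns a dict with "img" (420x560x3 uint8, blue, green, red), "vfov" (degrees; the focal length in pixels is half the picture's height over the tangent of half this angle, whatever the lens; pixels are square), "cx", "cy" (the principal point, pixels), "D" ([k1, k2, p1, p2, k3] as OpenCV has them; the pictures are not rectified), "xyz" and "attitude" of the camera in the world. Camera axes: x right, y down, z forward; pixel columns grow to the right and rows downward; lengths in m; the calibration is good to about 2 mm. A picture is of the moment at which its call begins. There is no depth.
- bot.job_done(): hands the job in; it is judged then, once.
The state is a dict: "time": time; "q": joint angles; "qd": joint speeds; "joint_efforts": joint torques, N m; "ee_pos": TCP position; "tcp_rot": TCP orientation; "wrist_force": force on the tool from outside, world axes, zero at the start; "torque": the same for the moment, N m; "opening": finger opening in m; "grasp_force": force on a finger pad.
Only numpy, scipy, OpenCV 4.12 (cv2) and the standard library are available. Lean on these libraries where they do the work, as an engineer would, in place of code of your own. Each camera call takes 0.05 s, during which the arm holds its last target. There are 200 camera calls.

## Working session

There is one attempt and no reset: what is moved stays moved. The work goes in short steps, Python scripts to look and compute and a tool call to move; the robot and the scene stay as the last step left them, time stands still between calls to the robot, and variables do not carry over. Pictures are saved under pics/ and viewed, at most 10 in all, crops included, and the job is handed in when it is done.

Besides the shell and the picture viewer there is one more tool, called after ">>>" as name([rows], argument=value, ...), one row to a line, values as JSON. play_rows: Moves the arm, as the interface text tells. Its arguments: {"type":"object","properties":{"steps":{"type":"array","items":{"type":"array","items":{"type":"array","items":{"type":"number"}}}},"gripper":{"type":"number"},"squeeze":{"type":"number"}},"required":["steps"]}

```bash
mkdir -p pics; cat > h.py <<'E'
import numpy as np, cv2
from scipy.spatial.transform import Rotation as R
from workcell import bot
def cam(n):
    c=bot.camera(n); h=c["img"].shape[0]; f=h/2/np.tan(np.radians(c["vfov"])/2)
    c["K"]=np.array([[f,0,c["cx"]],[0,f,c["cy"]],[0,0,1]]); c["R"]=R.from_euler("xyz",c["attitude"],degrees=True).as_matrix()
    c["D"]=np.array(c["D"],float); c["xyz"]=np.array(c["xyz"]); return c
def ray(c,uv):
    p=cv2.undistortPoints(np.array(uv,float).reshape(-1,1,2),c["K"],c["D"]).reshape(-1,2)
    return np.c_[p,np.ones(len(p))]@c["R"].T
def onz(c,uv,z):
    d=ray(c,uv); return c["xyz"]+d*((z-c["xyz"][2])/d[:,2])[:,None]
def proj(c,P):
    rv=cv2.Rodrigues(c["R"].T)[0]; return cv2.projectPoints(np.array(P,float).reshape(-1,1,3),rv,-c["R"].T@c["xyz"],c["K"],c["D"])[0].reshape(-1,2)
E
python3 - <<'E'
from h import *
import pickle
for n in("scene","top"):
    c=cam(n); cv2.imwrite(f"pics/{n}0.png",c["img"]); print(n,c["xyz"],c["attitude"],c["vfov"]); pickle.dump(c,open(n+".pkl","wb"))
print(bot.get_obs())
E
```

```text
scene [0.79809084 0.66592984 0.58069325] [-125.46445704   -1.22969455  158.38427608] 55.14363893459934
top [0.41177    0.03493116 0.94434155] [-170.23252827   -0.34552743  -89.72944026] 49.96444896893328
{'time': 0.1, 'q': array([-6.69228132e+01,  5.00924294e+00,  1.00403044e+01,  9.50999607e+01,
        1.10895943e-03,  8.99998447e+01]), 'qd': array([ 0.03603785, -0.00118396,  0.05784721,  0.05036591,  0.18322278,
       -0.08132332]), 'joint_efforts': array([ 1.97496915e-04, -5.21560729e+01,  4.65656090e+01,  1.60688820e-02,
        7.92134955e-06,  6.15703755e-06]), 'ee_pos': array([ 0.21551096, -0.50580228,  0.23065329]), 'tcp_rot': array([-1.79931101e+02, -1.10914535e-03,  2.30773407e+01]), 'wrist_force': array([0.06436481, 0.27019081, 0.06760966]), 'torque': array([-0.00280117, -0.0305933 , -0.00777587]), 'grasp_force': 0.0, 'opening': 0.08559330453421314}
```

View pics/scene0.png

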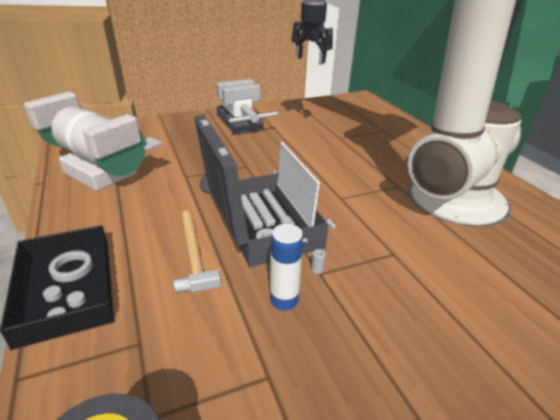

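View pics/top0.png

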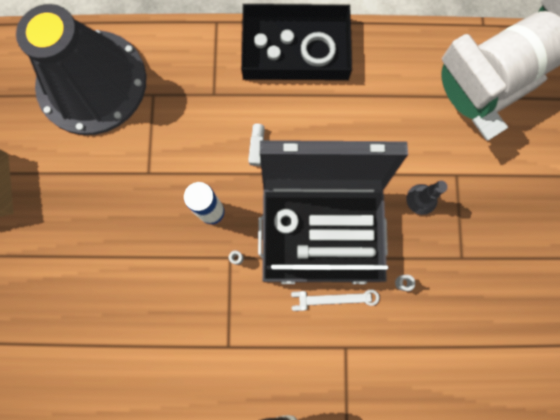

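The top view shows the case with the flap's edge along row 267 (columns 272–387). The case's front rim is at row ~281 (264–386), and the cover's edge is at row ~142–155 (261–407). The spray can is left at (205,203), the pinion is right at (425,198), and the hammer head is at (257,143). Next I'll measure these points.

```bash
python3 - <<'E'
from h import *
import pickle
np.set_printoptions(precision=3,suppress=True)
c=pickle.load(open("top.pkl","rb")); s=pickle.load(open("scene.pkl","rb"))
print("front rim .07",onz(c,[(264,281),(386,281)],.07))
print("flap edge .165",onz(c,[(272,267.5),(387,267.5)],.165))
print("hinge line .07",onz(c,[(272,190),(376,190)],.07))
print("cover edge .25",onz(c,[(261,142),(407,142),(263,155),(405,155)],.25))
print("can .165",onz(c,[(199,196)],.165),"pinion .13",onz(c,[(439,187)],.13), "hammer .03",onz(c,[(257,125),(257,163)],.03))
print("sock",onz(c,[(235,257),(406,283)],.04))
for n,k in((c,"top"),(s,"scene")):
    im=n["img"]; y0,y1,x0,x1=(100,330,170,470) if k=="top" else (90,320,150,380)
    cv2.imwrite(f"pics/{k}c.png",cv2.resize(im[y0:y1,x0:x1],None,fx=2.6,fy=2.6,interpolation=cv2.INTER_CUBIC))
E
```

```text
front rim .07 [[ 0.43   0.063  0.07 ]
 [ 0.431 -0.172  0.07 ]]
flap edge .165 [[ 0.451  0.046  0.165]
 [ 0.452 -0.152  0.165]]
hinge line .07 [[ 0.609  0.049  0.07 ]
 [ 0.61  -0.158  0.07 ]]
cover edge .25 [[ 0.647  0.065  0.25 ]
 [ 0.65  -0.172  0.25 ]
 [ 0.626  0.061  0.25 ]
 [ 0.628 -0.167  0.25 ]]
can .165 [[0.576 0.176 0.165]] pinion .13 [[ 0.603 -0.264  0.13 ]] hammer .03 [[0.76  0.083 0.03 ]
 [0.676 0.082 0.03 ]]
sock [[ 0.478  0.123  0.04 ]
 [ 0.428 -0.219  0.04 ]]
```

View pics/topc.png

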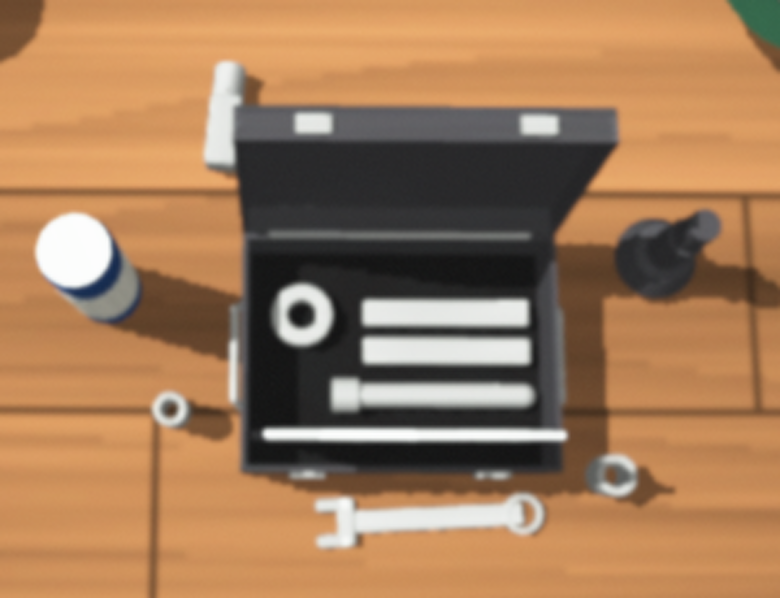

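View pics/scenec.png

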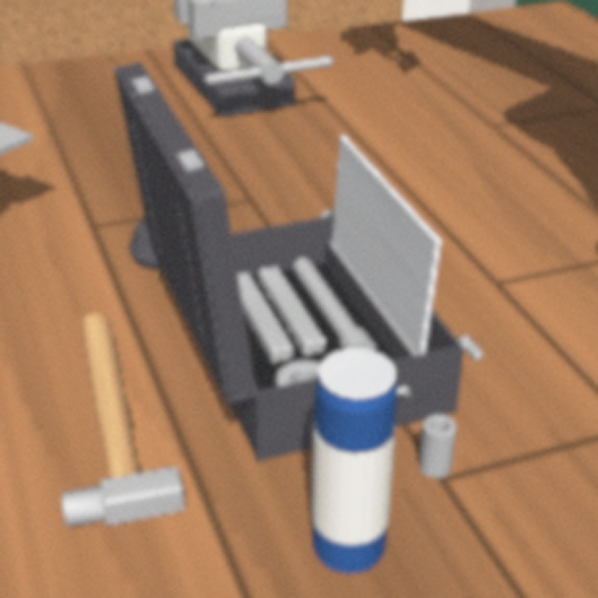

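The case is square to the world axes and centred near (0.52, -0.055). The flap's hinge is at x≈0.46 and the cover's at x≈0.61. I'll square up the tool, shut the fingers and move in front of the flap.

>>> play_rows([
  [[0,0,0,0.0806],[0,0,0,0.0806],[0,0,0,0.0806],[0,0,0,0.0806],[0,0,0,0.0806]],
], gripper=0)

```text
time: 0.52
ee_pos: [0.2155, -0.5059, 0.2308]
tcp_rot: [-180.0, 0.0, -0.2]
wrist_force: [0.4, 0.3, 0.0]
opening: 0.0257
grasp_force: 0.0
```

>>> play_rows([
  [[0.0123,-0.03,0,0],[0.0123,-0.03,0,0],[0.0123,-0.03,0,0],[0.0123,-0.03,0,0],[0.0123,-0.03,0,0]],
])

```text
time: 0.93
ee_pos: [0.2772, -0.3545, 0.2309]
tcp_rot: [-180.0, 0.0, -0.0]
wrist_force: [0.7, 0.1, -0.1]
opening: -0.0001
grasp_force: 0.0
```

>>> play_rows([
  [[0.0123,-0.03,0,0],[0.0123,-0.03,0,0],[0.0123,-0.03,0,0],[0.0123,-0.03,0,0],[0.0123,-0.03,0,0]],
])

```text
time: 1.35
ee_pos: [0.3388, -0.2045, 0.2311]
tcp_rot: [-180.0, 0.0, -0.0]
wrist_force: [-0.5, -0.7, 0.0]
opening: -0.0001
grasp_force: 0.0
```

>>> play_rows([
  [[0.0123,-0.03,0,0],[0.0123,-0.03,0,0],[0.0123,-0.03,0,0],[0.0123,-0.03,0,0],[0.0123,-0.03,0,0]],
])

```text
time: 1.77
ee_pos: [0.4003, -0.0544, 0.2312]
tcp_rot: [180.0, -0.0, -0.0]
wrist_force: [1.7, -0.3, -0.5]
opening: -0.0
grasp_force: 0.0
```

```bash
python3 - <<'E'
import numpy as np
np.set_printoptions(precision=4,suppress=True)
for nm,r,ts in(("flap",.085,np.r_[1.62,np.linspace(1.5,0,6)]),("cover",.165,np.r_[1.65,np.linspace(1.5,.0,11)])):
    if nm=="flap": P=np.c_[.46+r*np.cos(ts)-.005*np.sin(ts)-.011,.05+r*np.sin(ts)+.005*np.cos(ts)]
    else: P=np.c_[.61-r*np.cos(ts)+.024*np.sin(ts)+.011,.07+r*np.sin(ts)+.024*np.cos(ts)]
    d=np.diff(P,axis=0); print(nm); print(np.c_[ts,P,np.r_[[[0,0]],d*[1,-1]/5]])
E
```

```text
flap
[[ 1.62    0.4398  0.1347  0.      0.    ]
 [ 1.5     0.45    0.1351  0.002  -0.0001]
 [ 1.2     0.4751  0.131   0.005   0.0008]
 [ 0.9     0.4979  0.1197  0.0046  0.0023]
 [ 0.6     0.5163  0.1021  0.0037  0.0035]
 [ 0.3     0.5287  0.0799  0.0025  0.0044]
 [ 0.      0.534   0.055   0.0011  0.005 ]]
cover
[[ 1.65    0.658   0.2326  0.      0.    ]
 [ 1.5     0.6333  0.2363 -0.0049 -0.0007]
 [ 1.35    0.6083  0.2363 -0.005   0.    ]
 [ 1.2     0.5836  0.2325 -0.0049  0.0008]
 [ 1.05    0.5597  0.2251 -0.0048  0.0015]
 [ 0.9     0.5372  0.2142 -0.0045  0.0022]
 [ 0.75    0.5166  0.2    -0.0041  0.0028]
 [ 0.6     0.4984  0.183  -0.0037  0.0034]
 [ 0.45    0.4829  0.1634 -0.0031  0.0039]
 [ 0.3     0.4705  0.1417 -0.0025  0.0043]
 [ 0.15    0.4614  0.1184 -0.0018  0.0047]
 [ 0.      0.456   0.094  -0.0011  0.0049]]
```

>>> play_rows([
  [[0,0,0.02,0],[0,0,0.02,0],[0,0,0.02,0],[0,0,0.02,0],[0,0,0.016,0]],
])

```text
time: 2.18
ee_pos: [0.3996, -0.0558, 0.1335]
tcp_rot: [-180.0, 0.1, 0.0]
wrist_force: [-0.3, 0.5, -0.4]
opening: 0.0002
grasp_force: 0.0
```

Now at z≈0.135. I'll approach to x=0.45 and start the arc.

>>> play_rows([
  [[0.006,0,0,0],[0.006,0,0,0],[0.006,0,0,0],[0.005,0,0,0],[0.005,0,0,0]],
])

```text
time: 2.6
ee_pos: [0.4294, -0.0561, 0.1362]
tcp_rot: [180.0, -0.1, -0.0]
wrist_force: [-0.1, 0.2, 0.6]
opening: 0.0001
grasp_force: 0.0
```

>>> play_rows([
  [[0.005,0,0,0],[0.005,0,0,0],[0.004,0,0,0],[0.004,0,0,0],[0.004,0,0,0]],
])

```text
time: 3.02
ee_pos: [0.4504, -0.056, 0.1353]
tcp_rot: [180.0, 0.0, -0.0]
wrist_force: [-2.3, 0.4, 1.6]
opening: -0.0003
grasp_force: 0.9
```

>>> play_rows([
  [[0.005,0,0.0005,0],[0.005,0,0.0005,0],[0.005,0,0.001,0],[0.005,0,0.001,0],[0.005,0,0.001,0]],
])

```text
time: 3.43
ee_pos: [0.4756, -0.056, 0.1311]
tcp_rot: [-180.0, 0.0, -0.0]
wrist_force: [-2.3, 0.3, -1.6]
opening: -0.0001
grasp_force: 0.7
```

Contact force is about 2 N, as expected. I'll continue the arc, slowing near the end.

>>> play_rows([
  [[0.0047,0,0.0018,0],[0.0047,0,0.002,0],[0.0046,0,0.0023,0],[0.0045,0,0.0025,0],[0.0043,0,0.0027,0]],
])

```text
time: 3.85
ee_pos: [0.4986, -0.0561, 0.1198]
tcp_rot: [180.0, -0.0, -0.0]
wrist_force: [-0.7, -0.5, 1.8]
opening: 0.0001
grasp_force: 0.7
```

>>> play_rows([
  [[0.004,0,0.003,0],[0.0038,0,0.0033,0],[0.0037,0,0.0035,0],[0.0036,0,0.0038,0],[0.0033,0,0.004,0]],
])

```text
time: 4.27
ee_pos: [0.5168, -0.056, 0.102]
tcp_rot: [-180.0, -0.0, -0.0]
wrist_force: [0.1, 0.1, 1.2]
opening: 0.0
grasp_force: 0.6
```

>>> play_rows([
  [[0.003,0,0.0042,0],[0.0027,0,0.0043,0],[0.0025,0,0.0045,0],[0.0022,0,0.0045,0],[0.002,0,0.0045,0]],
])

```text
time: 4.68
ee_pos: [0.529, -0.056, 0.0799]
tcp_rot: [-180.0, 0.0, -0.0]
wrist_force: [-0.2, 0.1, 1.5]
opening: -0.0
grasp_force: 0.6
```

>>> play_rows([
  [[0.0015,0,0.0045,0],[0.0012,0,0.0045,0],[0.001,0,0.004,0],[0.001,0,0.004,0],[0.0005,0,0.003,0]],
])

```text
time: 5.1
ee_pos: [0.5338, -0.056, 0.0598]
tcp_rot: [-180.0, 0.0, -0.0]
wrist_force: [-0.5, -0.4, 0.3]
opening: -0.0
grasp_force: 0.5
```

>>> play_rows([
  [[0,0,0.001,0],[0,0,0.001,0],[0,0,0.001,0],[0,0,0.001,0],[0,0,0.0005,0]],
])

```text
time: 5.52
ee_pos: [0.5341, -0.056, 0.0559]
tcp_rot: [-180.0, -0.0, -0.0]
wrist_force: [0.1, 0.4, 0.6]
opening: 0.0001
grasp_force: 0.4
```

>>> play_rows([
  [[0,0,0.0004,0],[0,0,0.0002,0],[0,0,0.0002,0],[0,0,0.0002,0],[0,0,0,0]],
])

```text
time: 5.93
ee_pos: [0.5341, -0.056, 0.0551]
tcp_rot: [180.0, -0.0, -0.0]
wrist_force: [0.2, -0.0, 0.9]
opening: -0.0
grasp_force: 1.0
```

>>> play_rows([
  [[0,0,0.0003,0],[0,0,0.0003,0],[0,0,0.0003,0],[0,0,0,0],[0,0,0,0]],
])

```text
time: 6.35
ee_pos: [0.5341, -0.0561, 0.055]
tcp_rot: [180.0, -0.1, -0.0]
wrist_force: [-1.5, 0.6, 8.0]
opening: 0.0
grasp_force: 4.4
```

The flap is on its hard stop at z=0.055 with 8 N. I'll press slightly more, then retract up and go over the cover.

>>> play_rows([
  [[0,0,0.0003,0],[0,0,0,0],[0,0,-0.004,0],[0,0,-0.01,0],[0,0,-0.02,0]],
])

```text
time: 6.77
ee_pos: [0.5326, -0.056, 0.0863]
tcp_rot: [-180.0, 0.2, -0.0]
wrist_force: [0.2, -1.1, -0.3]
opening: 0.0003
grasp_force: 0.0
```

>>> play_rows([
  [[0,0,-0.03,0],[0,0,-0.03,0],[0,0,-0.03,0],[0,0,-0.03,0],[0,0,-0.03,0]],
])

```text
time: 7.18
ee_pos: [0.5336, -0.056, 0.2396]
tcp_rot: [180.0, -0.0, -0.0]
wrist_force: [1.0, -0.3, -0.3]
opening: 0.0001
grasp_force: 0.0
```

>>> play_rows([
  [[0,0,-0.03,0],[0,0,-0.03,0],[0,0,0,0],[0,0,0,0],[0,0,0,0]],
])

```text
time: 7.6
ee_pos: [0.534, -0.0561, 0.2973]
tcp_rot: [180.0, 0.0, -0.0]
wrist_force: [0.1, 0.0, -0.1]
opening: -0.0001
grasp_force: 0.0
```

```bash
python3 - <<'E'
from h import *
np.set_printoptions(precision=4,suppress=True)
o=bot.get_obs(); print(o["ee_pos"],o["q"],o["wrist_force"])
c=cam("scene"); cv2.imwrite("pics/s1.png",c["img"])
E
```

```text
[ 0.534  -0.0561  0.2973] [ -5.9915   5.2818  17.8646 102.6174  -0.0039 174.0216] [ 0.1443  0.0318 -0.0634]
```

View pics/s1.png

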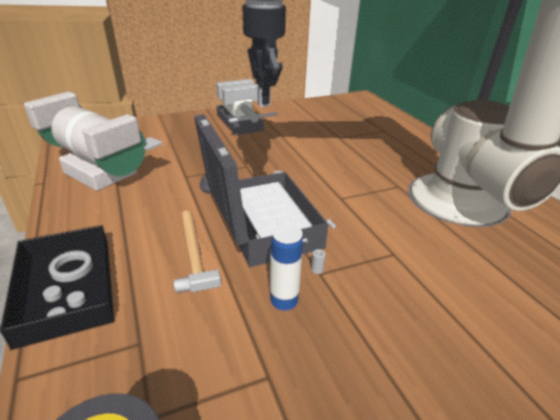

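The flap lies flat inside the case, the gripper hangs clear above it, and the cover is still standing. Next I'll cross over the cover.

>>> play_rows([
  [[0.016,0,0,0],[0.016,0,0,0],[0.016,0,0,0],[0.016,0,0,0],[0.016,0,0,0]],
])

```text
time: 8.07
ee_pos: [0.6143, -0.056, 0.2962]
tcp_rot: [-180.0, 0.1, -0.0]
wrist_force: [-0.4, -0.2, 0.7]
opening: 0.0002
grasp_force: 0.0
```

>>> play_rows([
  [[0.016,0,0,0],[0.016,0,0,0],[0.016,0,0,0],[0.016,0,0,0],[0.016,0,0,0]],
])

```text
time: 8.48
ee_pos: [0.6943, -0.0561, 0.2961]
tcp_rot: [-180.0, 0.1, -0.0]
wrist_force: [0.3, -0.5, 0.3]
opening: 0.0002
grasp_force: 0.0
```

>>> play_rows([
  [[0,0,0.01,0],[0,0,0.015,0],[0,0,0.015,0],[0,0,0.015,0],[0,0,0.008,0]],
])

```text
time: 8.9
ee_pos: [0.6931, -0.056, 0.2308]
tcp_rot: [-180.0, 0.3, -0.0]
wrist_force: [0.6, 0.3, -0.3]
opening: -0.0
grasp_force: 0.0
```

>>> play_rows([
  [[-0.005,0,0,0],[-0.005,0,0,0],[-0.005,0,0,0],[-0.004,0,0,0],[-0.003,0,0,0]],
])

```text
time: 9.32
ee_pos: [0.6715, -0.0561, 0.2357]
tcp_rot: [180.0, -0.1, -0.0]
wrist_force: [-0.4, -0.4, -0.6]
opening: 0.0
grasp_force: 0.0
```

>>> play_rows([
  [[-0.003,0,0,0],[-0.003,0,0,0],[-0.003,0,0,0],[-0.003,0,0,0],[-0.003,0,0,0]],
])

```text
time: 9.73
ee_pos: [0.6574, -0.0561, 0.2354]
tcp_rot: [180.0, -0.1, -0.0]
wrist_force: [4.5, -0.6, 3.5]
opening: 0.0002
grasp_force: 2.2
```

>>> play_rows([
  [[-0.004,0,-0.0005,0],[-0.004,0,-0.0005,0],[-0.004,0,-0.001,0],[-0.004,0,-0.001,0],[-0.004,0,-0.001,0]],
])

```text
time: 10.15
ee_pos: [0.6363, -0.0561, 0.2381]
tcp_rot: [-180.0, 0.1, -0.0]
wrist_force: [3.6, 0.8, -2.9]
opening: 0.0
grasp_force: 1.6
```

>>> play_rows([
  [[-0.005,0,0,0],[-0.005,0,0,0],[-0.005,0,0,0],[-0.005,0,0,0],[-0.005,0,0.0005,0]],
])

```text
time: 10.57
ee_pos: [0.6114, -0.0561, 0.2383]
tcp_rot: [-180.0, -0.0, -0.0]
wrist_force: [3.4, 0.3, 2.5]
opening: 0.0001
grasp_force: 1.7
```

>>> play_rows([
  [[-0.005,0,0.001,0],[-0.005,0,0.001,0],[-0.005,0,0.001,0],[-0.005,0,0.001,0],[-0.005,0,0.001,0]],
])

```text
time: 10.98
ee_pos: [0.5864, -0.0561, 0.2332]
tcp_rot: [180.0, -0.0, -0.0]
wrist_force: [2.8, -0.1, 3.2]
opening: 0.0002
grasp_force: 1.7
```

>>> play_rows([
  [[-0.005,0,0.0013,0],[-0.005,0,0.0014,0],[-0.005,0,0.0015,0],[-0.0048,0,0.0016,0],[-0.0048,0,0.0018,0]],
])

```text
time: 11.4
ee_pos: [0.5618, -0.0561, 0.2254]
tcp_rot: [-180.0, 0.0, -0.0]
wrist_force: [1.6, -0.3, 3.7]
opening: 0.0001
grasp_force: 1.5
```

>>> play_rows([
  [[-0.0046,0,0.002,0],[-0.0046,0,0.0021,0],[-0.0045,0,0.0022,0],[-0.0045,0,0.0023,0],[-0.0044,0,0.0024,0]],
])

```text
time: 11.82
ee_pos: [0.5392, -0.0561, 0.2143]
tcp_rot: [-180.0, 0.0, -0.0]
wrist_force: [1.5, -0.1, 2.8]
opening: -0.0001
grasp_force: 1.3
```

Right on the planned arc at 3–4 N. Continuing, slower near the end.

>>> play_rows([
  [[-0.0043,0,0.0026,0],[-0.0043,0,0.0027,0],[-0.0042,0,0.0028,0],[-0.0041,0,0.003,0],[-0.004,0,0.0031,0]],
])

```text
time: 12.23
ee_pos: [0.5184, -0.056, 0.2]
tcp_rot: [-180.0, 0.0, -0.0]
wrist_force: [0.8, 0.3, 2.2]
opening: -0.0002
grasp_force: 1.2
```

>>> play_rows([
  [[-0.0039,0,0.0032,0],[-0.0038,0,0.0033,0],[-0.0037,0,0.0034,0],[-0.0036,0,0.0035,0],[-0.0035,0,0.0036,0]],
])

```text
time: 12.65
ee_pos: [0.5, -0.056, 0.183]
tcp_rot: [-180.0, 0.0, -0.0]
wrist_force: [-0.3, -0.5, 2.3]
opening: 0.0002
grasp_force: 1.0
```

>>> play_rows([
  [[-0.0033,0,0.0037,0],[-0.0032,0,0.0038,0],[-0.0031,0,0.0039,0],[-0.003,0,0.004,0],[-0.0029,0,0.0041,0]],
])

```text
time: 13.07
ee_pos: [0.4845, -0.056, 0.1634]
tcp_rot: [-180.0, 0.0, -0.0]
wrist_force: [-1.1, 0.1, 1.7]
opening: -0.0003
grasp_force: 0.9
```

>>> play_rows([
  [[-0.0027,0,0.0042,0],[-0.0026,0,0.0043,0],[-0.0025,0,0.0043,0],[-0.0024,0,0.0044,0],[-0.0022,0,0.0045,0]],
])

```text
time: 13.48
ee_pos: [0.4722, -0.056, 0.1417]
tcp_rot: [-180.0, 0.0, -0.0]
wrist_force: [-1.3, -0.6, 1.7]
opening: 0.0001
grasp_force: 0.8
```

>>> play_rows([
  [[-0.0021,0,0.0045,0],[-0.002,0,0.0045,0],[-0.0018,0,0.0045,0],[-0.0016,0,0.0042,0],[-0.0014,0,0.004,0]],
])

```text
time: 13.9
ee_pos: [0.4635, -0.056, 0.12]
tcp_rot: [-180.0, -0.0, -0.0]
wrist_force: [0.2, 0.7, 1.0]
opening: 0.0001
grasp_force: 0.6
```

>>> play_rows([
  [[-0.0012,0,0.0035,0],[-0.001,0,0.0032,0],[-0.001,0,0.003,0],[-0.0008,0,0.0027,0],[-0.0006,0,0.0025,0]],
])

```text
time: 14.32
ee_pos: [0.459, -0.056, 0.1054]
tcp_rot: [180.0, -0.0, -0.0]
wrist_force: [0.9, 0.5, 1.3]
opening: -0.0002
grasp_force: 0.5
```

>>> play_rows([
  [[-0.0005,0,0.0018,0],[-0.0004,0,0.0015,0],[-0.0003,0,0.0013,0],[-0.0002,0,0.0012,0],[-0.0002,0,0.0012,0]],
])

```text
time: 14.73
ee_pos: [0.4574, -0.0561, 0.0985]
tcp_rot: [180.0, 0.0, -0.0]
wrist_force: [0.4, 0.0, 0.9]
opening: -0.0
grasp_force: 0.5
```

>>> play_rows([
  [[-0.0001,0,0.0008,0],[0,0,0.0008,0],[0,0,0.0008,0],[0,0,0.0007,0],[0,0,0.0006,0]],
])

```text
time: 15.15
ee_pos: [0.4572, -0.056, 0.0948]
tcp_rot: [-180.0, 0.0, -0.0]
wrist_force: [-0.7, 0.2, 1.9]
opening: -0.0001
grasp_force: 0.6
```

>>> play_rows([
  [[0,0,0.0004,0],[0,0,0.0003,0],[0,0,0.0003,0],[0,0,0.0003,0],[0,0,0,0]],
])

```text
time: 15.57
ee_pos: [0.4572, -0.056, 0.094]
tcp_rot: [180.0, -0.0, -0.0]
wrist_force: [-2.4, 0.7, 4.7]
opening: 0.0001
grasp_force: 2.7
```

>>> play_rows([
  [[0,0,0.0003,0],[0,0,0.0003,0],[0,0,0.0003,0],[0,0,0,0],[0,0,0,0]],
])

```text
time: 15.98
ee_pos: [0.4573, -0.056, 0.094]
tcp_rot: [180.0, -0.1, -0.0]
wrist_force: [-5.5, 1.2, 12.5]
opening: 0.0001
grasp_force: 6.2
```

>>> play_rows([
  [[0,0,-0.001,0],[0,0,-0.003,0],[0,0,-0.01,0],[0,0,-0.02,0],[0,0,-0.03,0]],
])

```text
time: 16.4
ee_pos: [0.4562, -0.0559, 0.1559]
tcp_rot: [-180.0, 0.2, -0.0]
wrist_force: [0.0, 0.2, 0.3]
opening: 0.0004
grasp_force: 0.0
```

>>> play_rows([
  [[-0.01,0,-0.03,0],[-0.02,0,-0.02,0],[-0.02,0,-0.01,0],[-0.02,0,0,0],[0,0,0,0]],
])

```text
time: 16.82
ee_pos: [0.3855, -0.056, 0.2188]
tcp_rot: [180.0, -0.1, -0.0]
wrist_force: [-0.6, -0.0, 0.1]
opening: 0.0002
grasp_force: 0.0
```

```bash
python3 - <<'E'
from h import *
o=bot.get_obs(); print(o["ee_pos"],o["wrist_force"],o["time"])
a=cam("scene")["img"]; b=cam("top")["img"]
cv2.imwrite("pics/end.png",np.hstack([a[90:330,150:390],b[90:330,170:450]]))
E
```

```text
[ 0.38549298 -0.05600953  0.2187599 ] [-0.59310327 -0.03691044  0.14198657] 16.8167
```

View pics/end.png

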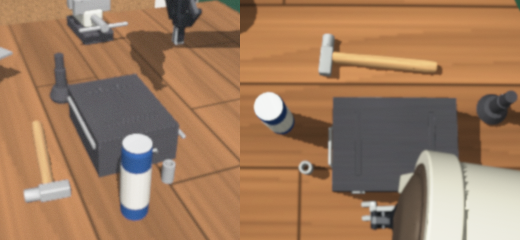

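The cover is fully shut, the bystanders haven't moved, and the gripper is clear. In the top half of the picture, the case spans about (333,97) to (456,192). Handing in.

```bash
python3 -c "
from workcell import bot
print(bot.job_done())"
```

```text
the job is handed in; nothing more can be done
None
```

The flap is folded flat and the cover is fully shut, each pressed gently onto its hard stop (about 8 N and 12.5 N at the wrist); the job was handed in at about 17 s with the gripper clear and, in the closing pictures, nothing else visibly moved.

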